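# Nip up the fossil clamp with a hex key

## Robot

A 6-joint arm with a two-finger parallel gripper is mounted at the origin on the work surface. World frame = base frame: x ahead of the robot, y to its left, z up, the work surface at z = 0. Lengths are in m, angles in rad, forces in N, time in s.
With the tool pointing down it reaches from about 0.375 to 0.9 m from the base axis. Payload 3.1 kg.
Tool frame: the origin (TCP) lies at the very end of the fingers, on their centre line; the grasp point (between the pads) lies 19 mm behind it (robot.grip_depth is the distance from the TCP to the grasp point, in m); z points along the fingers, y is the direction in which the jaws open and shut (so a half turn about z gives the same grasp; the last joint's range is limited). The gripper opens to 87 mm and grips with 3 to 60 N. Pads are 19 mm wide; open, the fingers measure 117 mm over their backs; the gripper's body (75 mm by 190 mm) begins 51 mm behind the grasp point.
Start: joints at [-1.371, 0.527, 1.433, -0, 1.181, -0.178], TCP at [0.231, -0.581, 0.223] pointing down, gripper open.
Joint ranges: [-3.08, 3.08], [-0.75, 2.2], [0.22, 2.44], [-1.43, 4.57], [0, 2.65], [-2.85, 2.85]. Speed limits (rad/s): [2.79, 2.79, 3.14, 3.14, 3.14, 3.14].

## Interface

Orientations are given as a unit quaternion [x, y, z, w].
In Python, from rig import robot gives the robot as it stands.
- The arm moves only by the tool drive_tool, never from a script. Its argument "series" is a list of rows, each a list of 7 numbers: the shift along the tool's x, y, z in m, then the turn, a rotation vector about the tool's x, y, z in degrees, then the opening, from 0 (shut) to 1 (fully open). A call has 1 to 5 rows; each row shifts and turns the commanded pose from where the row before left it, along the tool's axes as they then stand; what a row does not reach is not made up. A row lasts 1/8 s, in which the tool goes at most 62.5 mm and 10.7 degrees, less where a joint would pass 70% of its speed; a pose out of reach is approached as far as the arm can. A call is refused whole if a number of a shift passes 0.0625 or a number of a turn 10.7, either way. A call with a gripper value outside its range is refused whole. The fingers move at their own pace and stop on an object; "squeeze" is the grip in N (left out, the last holds). Time passes only in rows, so rows that do not move let the fingers close. It gives the time, the measured TCP pose, the force and the opening at its end, in the units of the state.
- robot.get_obs(): the state, without advancing time (a new reading comes with each control period).
- robot.camera(name): name is "scene" or "top" or "wrist"; returns (picture, depth): 480x640x3 uint8, blue, green, red; 480x640 float32, m along the optical axis (not along the pixel's ray), 0 where there is no reading.
- robot.camera_model(name): a dict with "fx", "fy", "cx", "cy" (pixels), "R" (3x3) and "t" (3): a world point X has camera coordinates R X + t. Camera axes: x right, y down, z forward; pixel columns grow to the right and rows downward; lengths in m; the calibration is good to about 2 mm. The wrist camera is an equidistant fisheye: a pixel r from the principal point sees the ray r / f radians off the axis. A picture is of the moment at which its call begins: read the wrist's pose just before it. camera_model takes no time and is no camera call; for the wrist camera it gives the pose at the moment of the call.
- robot.hand_in(): hands the job in, once; it reports no verdict.
The state is a dict: "time": time; "q": joint angles; "joint_velocities": joint speeds; "joint_torque": joint torques, N m; "position": TCP position; "tool_rot": TCP orientation; "ft_force": force on the tool from outside, world axes, zero at the start; "moment": the same for the moment, N m; "grip_width": finger opening in m.
Only numpy, scipy, OpenCV 4.12 (cv2) and the standard library are available. Lean on these libraries where they do the work, as an engineer would, in place of code of your own. Each camera call takes 0.05 s, during which the arm holds its last target. There are 200 camera calls.

## Task

The screw of the clamp that holds the fossil bone is loose: take the blue T-handled hex key from the wooden stand and, feeling for the fit with light pressure and never forcing it, seat it fully home in the screw's socket before turning the screw. Then, with the key still fully home, tighten the screw clockwise until it comes up against its stop, without wrenching on it. Put the key back upright in its hole in the stand, and leave the red key and the jar where they are.

Things in the scene. Friction and masses are not known exactly. Their poses are not given: they have to be found in the camera images.
- key_handle (a point): Centre of the crossbar of the blue T-handled hex key, the one to use (about 220 g). The bar is 66 mm long (x axis), 18 wide (y), 24 high (z, up the shaft away from the tip). A hex steel shaft, 17 mm across flats, runs down from the bar's middle; two flats face +x and -x. At the start it stands upright, loose, in one of the stand's holes, its x axis within 0.3 rad of the stand's.
- key_tip (a point): Centre of the flat end face of the blue key's hex shaft, 112 mm below key_handle on the same axis; same axes as key_handle.
- socket_mouth (a point): Centre of the socket's mouth in the top of the clamp's upright cap screw (steel head 30 mm across, top 103 mm above the table; the rest of the clamp and its bone lie lower). First a round 20.4 mm counterbore, 4 mm deep, widened to 24.4 at the mouth, then the hex, 17.6 across flats. Axes: those of the fixed clamp (x along the strap to the bone), NOT of the hex, whose angle is not measured and varies.
- socket_floor (a point): Centre of the socket's flat floor, 13 mm below socket_mouth (same axes); the key is home when its tip rests here. A key turned more than about 4 degrees off the hex stands on the shoulder 4 mm below the mouth, or jams askew part-way; it goes in only when turned to match (every 60 degrees). Feel for it: press lightly (about 5 N); if it stops high, lift a little, turn a few degrees, press again.
- screw (a joint): Turn of the cap screw (rad), growing clockwise seen from above (tightening). It starts loose at 0 to 0.15; its hard stop (tight) is at 1.05. It turns stiffly with about 0.12 N m of friction and stays where it is left.
- stand: Fixed pale wooden block 70 (x) by 170 (y) by 50 mm high; origin at the centre of its underside, z up. Two round holes 24 mm wide and 38 deep (floors 12 mm above the table, mouths chamfered 2 mm) at x = 0, y = +45 and -45 mm. The blue key stands in one, the red key in the other; which is which varies.
- small_key_handle (a point): Centre of the red crossbar of a second T key (12 mm hex, same shape and handle size); not to be used or moved.
- jar: Small closed amber glass jar, 44 mm across, 70 mm high, standing on the table near the robot; origin at the centre of its underside. Leave alone.
Mind the look-alikes: they are no part of the job. Of the things like the part that bears key_handle, leave any that is black or turquoise; of the rest the larger one is meant.

How it is judged:
On the way, in this order (a step that is already met when the one before it is completed fails the run):
1. the blue key is fully home on the socket floor (within 2 mm) and upright while the screw has not yet been turned (below 0.35 rad) (z of key_tip in the frame of socket_floor below 0.002 m and horizontal distance between key_tip and socket_floor below 0.003 m and angle between key_tip's own z axis and vertical below 0.08 rad and value of joint screw below 0.35 rad), for 0.1 s.
2. the screw is up tight (beyond 0.95 rad) with the key still fully home (z of key_tip in the frame of socket_floor below 0.002 m and horizontal distance between key_tip and socket_floor below 0.003 m and angle between key_tip's own z axis and vertical below 0.08 rad and value of joint screw above 0.95 rad), for 0.1 s.
At the end, for the whole second after the job is handed in: The screw is tight (beyond 0.93 rad), the blue key stands upright (within 0.17 rad) in its hole in the stand with its tip on the hole's floor (within 4 mm), let go, and the red key still stands in the other hole (value of joint screw above 0.93 rad and z of key_tip in the frame of stand between 0.005 and 0.016 m and x of key_tip in the frame of stand between -0.012 and 0.012 m and angle between key_tip's own z axis and vertical below 0.17 rad and contact force between the fingers and anything else below 0.1 N and distance of small_key_handle from where it was at the start of the episode below 0.012 m); the robot touches nothing.
It fails at once if the blue key is forced: it presses on the screw with more than 30 N while it is not in (tip more than 4 mm above the socket floor) (contact force between key and screw above 30 N and z of key_tip in the frame of socket_floor above 0.004 m).
It fails at once if the blue key wrenches or leans on the screw with more than 80 N in all (contact force between key and screw above 80 N).
It fails at once if the red key is moved by more than 12 mm (distance of small_key_handle from where it was at the start of the episode above 0.012 m).
It fails at once if the jar is moved by more than 15 mm (distance of jar from where it was at the start of the episode above 0.015 m).
It also fails if it takes over 72 s, if anything falls off the work surface, if the arm or the gripper's body presses on something with over 40 N, if the wrist force passes 120 N, or if a joint passes its speed limit or range.

## Working session

There is one attempt and no reset: what is moved stays moved. The work goes in short steps, Python scripts to look and compute and a tool call to move; the robot and the scene stay as the last step left them, time stands still between calls to the robot, and variables do not carry over. Pictures are saved under pics/ and viewed, about 8 in all and at most 12, crops included, and the job is handed in when it is done.

Besides the shell and the picture viewer there is one more tool, called after "Call:" as name([rows], argument=value, ...), one row to a line, values as JSON. drive_tool: Moves the arm, as the interface text tells. Its arguments: {"type":"object","properties":{"series":{"type":"array"},"squeeze":{"type":"number"}},"required":["series"]}

```bash
mkdir -p pics; ls
python3 - <<'E'
from rig import robot
import cv2,numpy as np
o=robot.get_obs();print({k:np.round(v,3).tolist() for k,v in o.items()})
for n in("scene","top"):
    p,d=robot.camera(n);cv2.imwrite(f"pics/{n}0.png",p);np.save(f"pics/{n}0.npy",d)
    m=robot.camera_model(n);print(n,m)
p,d=robot.camera("wrist");cv2.imwrite("pics/wrist0.png",p)
E
```

```text
pics
{'time': 0.0, 'q': [-1.372, 0.528, 1.434, 0.0, 1.181, -0.179], 'joint_velocities': [0.002, 0.001, 0.001, -0.0, -0.001, -0.001], 'joint_torque': [-0.002, -44.005, -17.66, 0.063, 0.058, -0.0], 'position': [0.23, -0.58, 0.222], 'tool_rot': [0.982, 0.188, -0.0, -0.001], 'ft_force': [-0.307, 0.564, -0.209], 'moment': [0.021, 0.052, -0.01], 'grip_width': 0.087}
scene {'fx': 480.1372806814999, 'fy': 480.1372806814999, 'cx': 318.3330289450658, 'cy': 245.02383688706266, 'R': array([[-0.5490948 ,  0.83562999,  0.01474548],
       [ 0.68386938,  0.45937475, -0.56683112],
       [-0.48043478, -0.30116003, -0.82370204]]), 't': array([ 0.22324917, -0.30926949,  1.03487251])}
top {'fx': 469.18524092282405, 'fy': 469.18524092282405, 'cx': 313.6290705828323, 'cy': 232.90531073138163, 'R': array([[-0.02775113, -0.99960244,  0.00498286],
       [-0.9945875 ,  0.02711191, -0.10030278],
       [ 0.10012781, -0.00773941, -0.99494448]]), 't': array([0.08130361, 0.50195725, 0.74584958])}
```

View pics/scene0.png

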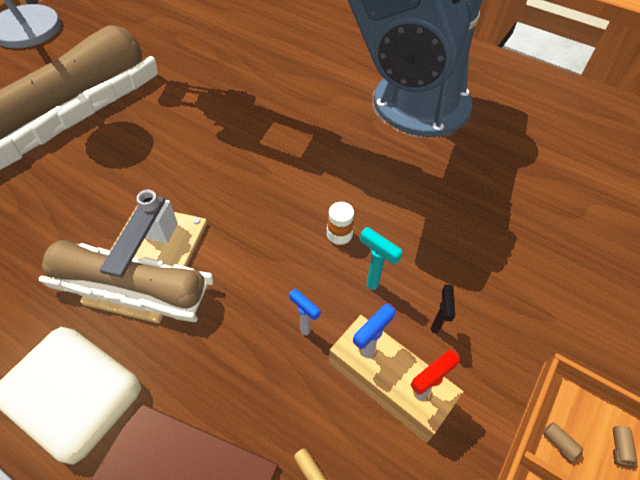

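View pics/top0.png

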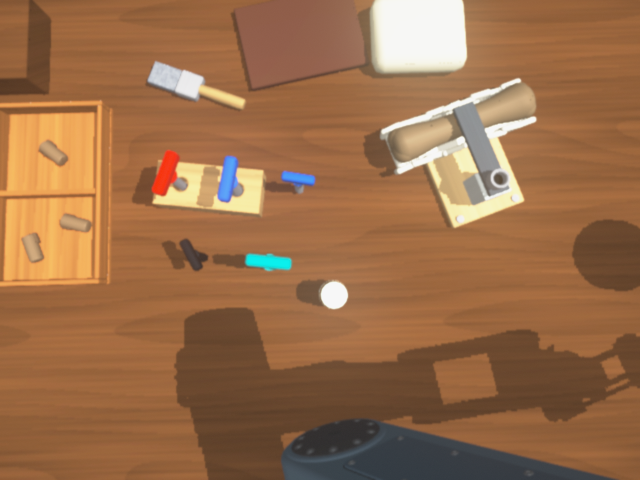

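The scene view shows the larger blue key at about (375,325) and red at (435,370), both in the stand. The small blue one (305,303), the turquoise (380,243) and the black (446,305) are decoys; the jar is at (341,222) and the socket at (147,199). In the top view, blue is at (229,179), red at (166,173) and the socket at (498,178).

```bash
cat > h.py <<'E'
import cv2,numpy as np
from rig import robot
def ray(m,uv):
    uv=np.atleast_2d(uv).astype(float); d=np.c_[(uv[:,0]-m["cx"])/m["fx"],(uv[:,1]-m["cy"])/m["fy"],np.ones(len(uv))]
    return -m["R"].T@m["t"], d@m["R"]
def plane(m,uv,z):
    c,d=ray(m,uv); return c+d*((z-c[2])/d[:,2])[:,None]
def tri(m1,u1,m2,u2):
    A=[];b=[]
    for m,u in((m1,u1),(m2,u2)):
        c,d=ray(m,u);d=d[0]/np.linalg.norm(d[0]);P=np.eye(3)-np.outer(d,d);A.append(P);b.append(P@c)
    A=np.vstack(A);b=np.hstack(b);x=np.linalg.lstsq(A,b,rcond=None)[0]
    return x,np.linalg.norm(A@x-b)
def cloud(m,d):
    v,u=np.mgrid[:480,:640]; c=np.stack([(u-m["cx"])/m["fx"]*d,(v-m["cy"])/m["fy"]*d,d],-1)
    P=(c-m["t"])@m["R"]; P[d<=0]=np.nan; return P
E
python3 - <<'E'
from h import *
M={n:robot.camera_model(n) for n in("scene","top")}
S={n:(cv2.imread(f"pics/{n}0.png"),np.load(f"pics/{n}0.npy")) for n in M}
cen={}
for n in M:
    img,d=S[n];hsv=cv2.cvtColor(img,cv2.COLOR_BGR2HSV);P=cloud(M[n],d)
    for c,(lo,hi) in dict(blue=((105,150,80),(130,255,255)),red=((0,220,120),(4,255,255)),turq=((80,150,80),(98,255,255)),wood=((15,60,120),(30,200,255))).items():
        mk=cv2.inRange(hsv,lo,hi)
        k,l,st,ce=cv2.connectedComponentsWithStats(mk)
        for i in range(1,k):
            if st[i,4]<150: continue
            Q=P[l==i];Q=Q[~np.isnan(Q[:,0])];zt=np.percentile(Q[:,2],97)
            T=Q[Q[:,2]>zt-.004];r=cv2.minAreaRect((T[:,:2]*1000).astype(np.float32))
            print(n,c,ce[i].round(1),st[i,4],"ztop",zt.round(4),"rect",np.round(r[0],1),np.round(r[1],1),round(r[2],1))
    # screw head
    Z=P[...,2]; 
    u0,v0=(498,178) if n=="top" else (147,199)
    W=np.zeros_like(Z,bool);W[v0-22:v0+22,u0-22:u0+22]=1
    T=P[W&(Z>.098)&(Z<.108)];print("screw",len(T),cv2.minAreaRect((T[:,:2]*1000).astype(np.float32)),cv2.minEnclosingCircle((T[:,:2]*1000).astype(np.float32)),np.median(T[:,2]))
    # stand top
    T=P[(abs(Z-.05)<.004)&(cv2.inRange(hsv,(12,50,60),(32,220,255))>0)&(P[...,0]>.4)]
    print("stand",len(T),cv2.minAreaRect((T[:,:2]*1000).astype(np.float32)))
a=cv2.resize(S["top"][0][120:240,130:330],None,fx=4,fy=4,interpolation=2);cv2.imwrite("pics/c1.png",a)
a=np.hstack([cv2.resize(S["top"][0][145:215,460:530],(400,400),interpolation=2),cv2.resize(S["scene"][0][170:240,110:180],(400,400),interpolation=2)]);cv2.imwrite("pics/c2.png",a)
E
```

```text
scene blue [304.3 304.4] 435 ztop 0.096 rect [582.1  91.1] [49.9 13.3] 78.8
scene blue [373.9 326.1] 814 ztop 0.1365 rect [575.1 191.5] [16.3 64.1] 79.3
scene red [435.2 371.4] 905 ztop 0.1365 rect [585.8 280.4] [16.5 64.3] 70.1
scene turq [378.4 254.1] 1125 ztop 0.1241 rect [455.5 136.3] [63.7 17.7] 83.0
scene wood [627.3   3.1] 198 ztop 0.0299 rect [-606.3  259.7] [50.7 84.6] 12.9
scene wood [94.3 47.2] 1552 ztop 0.105 rect [ 313.7 -592.9] [46.6 85.5] 83.8
scene wood [28.4 84.8] 1183 ztop 0.093 rect [ 485.1 -613. ] [ 35.9 125. ] 84.7
scene wood [174.7 242.1] 1890 ztop 0.0157 rect [ 585.6 -182.2] [135.3  86.2] 19.7
scene wood [ 74.1 260. ] 1702 ztop 0.0769 rect [ 697.3 -223. ] [ 33.6 126.2] 14.8
scene wood [163.9 281.3] 1812 ztop 0.0763 rect [645.6 -93.4] [33. 58.] 14.3
scene wood [121.6 309.3] 780 ztop 0.0201 rect [ 708.6 -158. ] [  5.4 129.6] 19.2
scene wood [394.3 380.8] 6532 ztop 0.051 rect [580.1 235.7] [169.8  71.9] 82.8
scene wood [529.9 424.5] 392 ztop 0.046 rect [531.3 413.3] [181.3   4.9] 0.3
scene wood [563.3 403.2] 773 ztop 0.0089 rect [479.1 452. ] [23.6 78.4] 89.6
scen
[... 1442 characters left out ...]
.1
top wood [423.2 136.7] 1940 ztop 0.0778 rect [ 654.7 -113.8] [ 31.7 100. ] 20.5
top wood [461.7 187.6] 2596 ztop 0.0173 rect [ 585.6 -207.2] [118.4 130.1] 19.2
top wood [214.4 190.5] 3642 ztop 0.0527 rect [581.7 235.4] [170.1  70.3] 82.9
top wood [ 47.6 238.3] 6453 ztop 0.0294 rect [512.7 488.9] [ 43.9 107.5] 26.4
top wood [ 48.3 282.1] 295 ztop 0.0475 rect [435.3 488.2] [  5. 152.] 0.1
screw 214 ((571.4773559570312, -212.23916625976562), (29.766056060791016, 28.483924865722656), 45.09935760498047) ((571.47119140625, -212.19503784179688), 15.378805160522461) 0.10238521975343198
stand 3973 ((570.1630249023438, 183.89578247070312), (853.3897705078125, 461.44891357421875), 75.01731872558594)
```

View pics/c2.png

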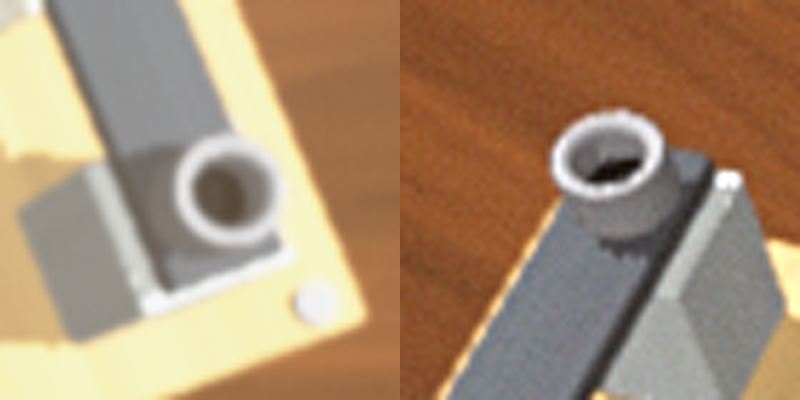

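Both views agree to about 2 mm:

| Item | x (m) | y (m) | z (m) | Yaw |
|---|---|---|---|---|
| Blue key | 0.575 | 0.190 | 0.136 (top) | −10.7° |
| Stand | 0.581 | 0.2355 | – | −7.2° |
| Socket | 0.571 | −0.212 | 0.102 | – |

First I'll pass over the socket and look with the wrist camera.

Call:
drive_tool([
  [0.045, -0.0215, -0.006, 0, 0, 0, 0.6],
  [0.045, -0.0215, -0.006, 0, 0, 0, 0.6],
  [0.045, -0.0215, -0.006, 0, 0, 0, 0.6],
  [0.045, -0.0215, -0.006, 0, 0, 0, 0.6],
  [0.045, -0.0215, -0.006, 0, 0, 0, 0.6],
])

```text
time: 0.78
position: [0.4009, -0.3966, 0.2525]
tool_rot: [0.982, 0.188, -0.0, -0.0]
ft_force: [0.2, -0.2, 1.0]
grip_width: 0.0532
```

Call:
drive_tool([
  [0.045, -0.0215, -0.006, 0, 0, 0, 0.6],
  [0.045, -0.0215, -0.006, 0, 0, 0, 0.6],
  [0.045, -0.0215, -0.006, 0, 0, 0, 0.6],
  [0.045, -0.0215, -0.006, 0, 0, 0, 0.6],
  [0, 0, 0, 0, 0, 0, 0.6],
])

```text
time: 1.4
position: [0.5376, -0.2489, 0.2768]
tool_rot: [0.982, 0.19, 0.001, 0.0]
ft_force: [-0.6, -1.1, -0.6]
grip_width: 0.0521
```

Run:
```python
from h import *
m=robot.camera_model("wrist");o=robot.get_obs();print(o["position"],o["tool_rot"],o["q"])
p,d=robot.camera("wrist");cv2.imwrite("pics/w1.png",p)
print(m, "cam pos",-m["R"].T@m["t"])
```

```text
[ 0.53758508 -0.24889829  0.27675015] [9.81726024e-01 1.90299030e-01 5.40594869e-04 1.61213997e-05] [-6.22492159e-01  4.25933975e-01  1.45279239e+00  8.01798767e-04
  1.26210056e+00  5.65127338e-01]
{'fx': 371.64829954431775, 'fy': 371.64829954431775, 'cx': 317.96740046409315, 'cy': 238.07730647396156, 'R': array([[ 3.72826643e-01, -9.27900875e-01,  5.10677668e-04],
       [-8.96250110e-01, -3.59966874e-01,  2.59151675e-01],
       [-2.40283238e-01, -9.70763438e-02, -9.65836502e-01]]), 't': array([-0.43185702,  0.34634038,  0.5471746 ])} cam pos [ 0.6028923  -0.22293174  0.43894705]
```

View pics/w1.png

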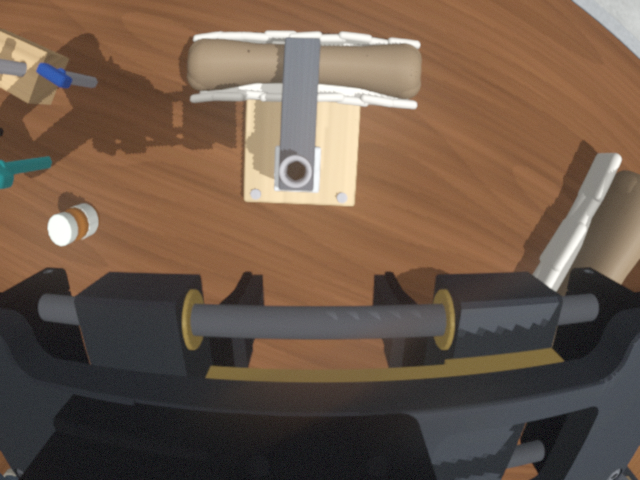

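The wrist view shows the socket head at (296,171), but too small to read the hex. I'll go lower, with the camera straight above it.

Call:
drive_tool([
  [-0.0085, -0.0075, 0.045, 0, 0, 0, 0.6],
  [-0.0085, -0.0075, 0.045, 0, 0, 0, 0.6],
  [-0.0085, -0.0075, 0.045, 0, 0, 0, 0.6],
  [0, 0, 0, 0, 0, 0, 0.6],
])

```text
time: 1.95
position: [0.4995, -0.2391, 0.1383]
tool_rot: [0.982, 0.187, -0.004, -0.004]
ft_force: [0.5, 0.3, 0.9]
grip_width: 0.052
```

```bash
cat >> h.py <<'E'
def wray(m,uv):
    uv=np.atleast_2d(uv).astype(float);q=np.c_[uv[:,0]-m["cx"],uv[:,1]-m["cy"]];r=np.linalg.norm(q,axis=1)+1e-9;th=r/m["fx"]
    d=np.c_[q*(np.sin(th)/r)[:,None],np.cos(th)]; return -m["R"].T@m["t"],d@m["R"]
def wproj(m,X):
    c=np.atleast_2d(X)@m["R"].T+m["t"];r=np.hypot(c[:,0],c[:,1])+1e-9;th=np.arctan2(r,c[:,2])
    return c[:,:2]/r[:,None]*(th*m["fx"])[:,None]+[m["cx"],m["cy"]]
E
python3 - <<'E'
from h import *
m=robot.camera_model("wrist");o=robot.get_obs();print(o["position"],o["tool_rot"])
p,d=robot.camera("wrist");cv2.imwrite("pics/w2.png",p)
# orthographic rectification of the plane z=.095, north up = world x, right = -y
N=560;s=.04;g=(np.arange(N)/N-.5)*s
Y,X=np.meshgrid(g,g); 
W=np.c_[(.571-X).ravel(),(-.212-Y).ravel(),np.full(N*N,.099)]
uv=wproj(m,W).astype(np.float32).reshape(N,N,2)
r=cv2.remap(p,uv,None,cv2.INTER_CUBIC);r=cv2.normalize(r.astype(float),None,0,255,cv2.NORM_MINMAX)
r=np.clip(255*(r/255)**.5,0,255).astype(np.uint8);cv2.imwrite("pics/w2r.png",r)
print(wproj(m,[.571,-.212,.103]))
E
```

```text
[ 0.49946038 -0.23905853  0.13833678] [ 0.98238979  0.18677015 -0.00366561 -0.00371167]
[[319.8174444  128.57343654]]<stdin>:10: RuntimeWarning: invalid value encountered in sqrt
<stdin>:10: RuntimeWarning: invalid value encountered in cast
```

View pics/w2r.png

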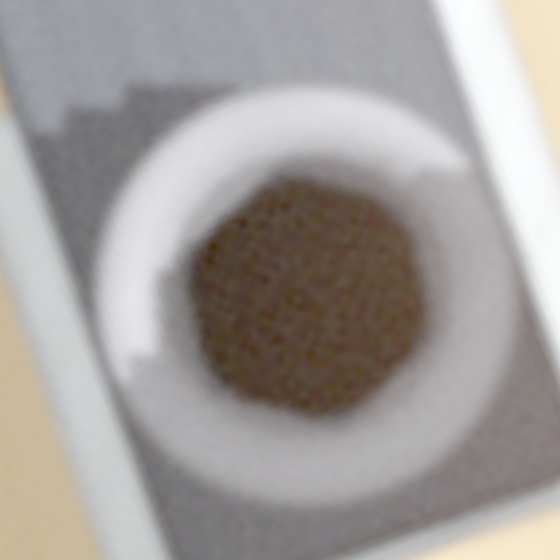

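The rectified view shows the hexagonal bore clearly, with vertices near (290,180), (325,415) and (195,280) and its centre near (310,298). I'll take the hex angle from the sixth harmonic of its contour and the head centre from the two wrist views.

Run:
```python
from h import *
r=cv2.imread("pics/w2r.png");g=cv2.GaussianBlur(cv2.cvtColor(r,cv2.COLOR_BGR2GRAY),(0,0),5)
for th in (90,100,110,120):
    k,l,st,ce=cv2.connectedComponentsWithStats((g<th).astype(np.uint8))
    i=l[298,310]; mk=(l==i).astype(np.uint8)
    c=max(cv2.findContours(mk,0,1)[0],key=len)[:,0].astype(float)
    M=cv2.moments(mk,True);u,v=M["m10"]/M["m00"],M["m01"]/M["m00"]
    # world: x up(-v), y left(-u)
    dx=-(c[:,1]-v);dy=-(c[:,0]-u);a=np.arctan2(dy,dx);R=np.hypot(dx,dy)
    t=np.linspace(-np.pi,np.pi,720);Rt=np.interp(t,*np.array(sorted(zip(a,R))).T)
    F=[(Rt*np.exp(-1j*n*t)).mean() for n in range(8)]
    ph=-np.degrees(np.angle(F[6]))/6   # vertex at this angle
    print(th,"area",M["m00"],"eqD mm",2*np.sqrt(M["m00"]/np.pi)*40/560,"cen",.571-(v/560-.5)*.04,-.212-(u/560-.5)*.04,"amps",np.round(np.abs(F)[1:]/abs(F[0]),4),"vertex deg",-ph,"flat",-ph+30)
```

```text
90 area 39781.0 eqD mm 16.07551413611256 cen 0.5696374004819242 -0.21371277925211965 amps [0.0014 0.0017 0.0035 0.0038 0.0033 0.0153 0.0017] vertex deg -12.478697430158993 flat 17.521302569841005
100 area 42419.0 eqD mm 16.59996745880153 cen 0.5696679368746485 -0.21380443568077648 amps [0.0014 0.0036 0.0031 0.003  0.0021 0.0158 0.001 ] vertex deg -12.174604288105215 flat 17.825395711894785
110 area 44735.0 eqD mm 17.04710925188046 cen 0.5696781075859426 -0.21385232400325727 amps [0.0014 0.0053 0.0038 0.0038 0.0015 0.0161 0.0008] vertex deg -12.364599113147682 flat 17.635400886852317
120 area 47136.0 eqD mm 17.498603323367103 cen 0.5696823386431965 -0.2138789399670255 amps [0.0014 0.0075 0.0049 0.0047 0.0013 0.0159 0.0006] vertex deg -12.344653327139959 flat 17.65534667286004
```

The key's x yaw should be −17.6° (mod 60) at the socket. Next I'll plan the move to above the key, with tool yaw 169.3° so that the last joint has room to tighten.

```bash
cat >> h.py <<'E'
from scipy.spatial.transform import Rotation as Ro
def plan(p0,q0,p1,yaw1,n,op):
    """rows from pose to target, pointing straight down at the end; shift in frame at row start, then turn"""
    R0=Ro.from_quat(q0);c,s=np.cos(np.radians(yaw1)),np.sin(np.radians(yaw1))
    R1=Ro.from_matrix(np.array([[c,s,0],[s,-c,0],[0,0,-1]]))
    w=(R0.inv()*R1).as_rotvec(degrees=True)/n; d=(np.array(p1)-p0)/n
    R=R0;p=np.array(p0,float);out=[]
    for i in range(n):
        sh=np.round(R.inv().apply(np.array(p0)+d*(i+1)-p),4);t=np.round(w,1);p=p+R.apply(sh);R=R*Ro.from_rotvec(t,degrees=True)
        out.append([*sh.tolist(),*t.tolist(),op])
    print(out,"end",p.round(4),"yaw",np.degrees(np.arctan2(*R.as_matrix()[[1,0],0])).round(2))
    return p,R.as_quat()
E
python3 - <<'E'
from h import *
o=robot.get_obs();print(o["position"],o["tool_rot"])
p,q=plan(o["position"],o["tool_rot"],[.515,-.2,.25],21.5,2,.6)
p,q=plan(p,q,[.575,.19,.25],169.3,14,.6)
E
```

```text
[ 0.50216167 -0.24061498  0.14063888] [ 0.98237665  0.18690355 -0.00128364 -0.00123876]
[[0.0133, -0.0167, -0.0547, -0.1, 0.1, 0.0, 0.6], [0.0134, -0.0166, -0.0546, -0.1, 0.1, 0.0, 0.6]] end [ 0.515 -0.2    0.25 ] yaw 21.54
[[0.0142, -0.0243, 0.0, 0.0, 0.0, -10.6, 0.6], [0.0185, -0.0213, 0.0, 0.0, 0.0, -10.6, 0.6], [0.022, -0.0176, 0.0, 0.0, 0.0, -10.6, 0.6], [0.0249, -0.0132, 0.0, 0.0, 0.0, -10.6, 0.6], [0.0269, -0.0083, 0.0, 0.0, 0.0, -10.6, 0.6], [0.028, -0.0033, 0.0, 0.0, 0.0, -10.6, 0.6], [0.0282, 0.0019, 0.0, 0.0, 0.0, -10.6, 0.6], [0.0273, 0.007, 0.0, 0.0, 0.0, -10.6, 0.6], [0.0255, 0.012, 0.0, 0.0, 0.0, -10.6, 0.6], [0.0229, 0.0164, 0.0, 0.0, 0.0, -10.6, 0.6], [0.0194, 0.0204, 0.0, 0.0, 0.0, -10.6, 0.6], [0.0154, 0.0236, 0.0001, 0.0, 0.0, -10.6, 0.6], [0.0108, 0.0261, -0.0, 0.0, 0.0, -10.6, 0.6], [0.0058, 0.0275, -0.0, 0.0, 0.0, -10.6, 0.6]] end [0.575  0.1899 0.25  ] yaw 169.94
```

Call:
drive_tool([
  [0.0133, -0.0167, -0.0547, 0, 0, 0, 0.6],
  [0.0134, -0.0166, -0.0546, 0, 0, 0, 0.6],
  [0.014, -0.024, 0, 0, 0, -10.6, 0.6],
  [0.0185, -0.021, 0, 0, 0, -10.6, 0.6],
  [0.022, -0.0175, 0, 0, 0, -10.6, 0.6],
])

```text
time: 2.62
position: [0.5308, -0.1169, 0.2542]
tool_rot: [0.892, 0.452, 0.002, 0.003]
ft_force: [-0.2, -0.4, -0.1]
grip_width: 0.052
```

Call:
drive_tool([
  [0.025, -0.013, 0, 0, 0, -10.6, 0.6],
  [0.027, -0.0085, 0, 0, 0, -10.6, 0.6],
  [0.028, -0.0035, 0, 0, 0, -10.6, 0.6],
  [0.028, 0.002, 0, 0, 0, -10.6, 0.6],
  [0.027, 0.007, 0, 0, 0, -10.6, 0.6],
])

```text
time: 3.25
position: [0.5522, 0.0227, 0.254]
tool_rot: [0.597, 0.803, 0.001, 0.003]
ft_force: [1.1, 0.2, 0.1]
grip_width: 0.0524
```

Call:
drive_tool([
  [0.0255, 0.012, 0, 0, 0, -10.6, 0.6],
  [0.023, 0.0165, 0, 0, 0, -10.6, 0.6],
  [0.0195, 0.0205, 0, 0, 0, -10.6, 0.6],
  [0.0155, 0.0235, 0, 0, 0, -10.6, 0.6],
  [0.011, 0.026, 0, 0, 0, -10.6, 0.6],
])

```text
time: 3.88
position: [0.5732, 0.1628, 0.2541]
tool_rot: [0.176, 0.984, 0.001, 0.003]
ft_force: [0.8, -0.2, -0.0]
grip_width: 0.0522
```

Call:
drive_tool([
  [0.006, 0.0275, 0, 0, 0, -10.0, 0.6],
  [0, 0, 0, 0, 0, 0, 0.6],
  [0, 0, 0, 0, 0, 0, 0.6],
])

```text
time: 4.25
position: [0.576, 0.1894, 0.2526]
tool_rot: [0.093, 0.996, 0.0, 0.001]
ft_force: [1.1, 0.1, -0.6]
grip_width: 0.052
```

Run:
```python
from h import *
m=robot.camera_model("wrist");o=robot.get_obs();print(o["position"],o["tool_rot"],o["q"])
p,d=robot.camera("wrist");cv2.imwrite("pics/w3.png",p)
hsv=cv2.cvtColor(p,cv2.COLOR_BGR2HSV);mk=cv2.inRange(hsv,(105,150,60),(130,255,255))
k,l,st,ce=cv2.connectedComponentsWithStats(mk)
for i in range(1,k):
    if st[i,4]<150: continue
    c=max(cv2.findContours((l==i).astype(np.uint8),0,1)[0],key=len)[:,0]
    for z in(.136,.124):
        C,dd=wray(m,c);W=C+dd*((z-C[2])/dd[:,2])[:,None];print(ce[i],st[i],z,cv2.minAreaRect((W[:,:2]*1000).astype(np.float32)))
```

```text
[0.57604097 0.18942561 0.252556  ] [9.28730626e-02 9.95676907e-01 2.49017212e-06 1.44617826e-03] [ 1.33943154e-01  4.69177085e-01  1.44903340e+00 -6.87695742e-04
  1.22056293e+00 -1.25060374e+00]
[317.96043165 229.73453237] [ 307  189   22   79 1390] 0.136 ((572.8458862304688, 188.97999572753906), (16.157745361328125, 62.179466247558594), 79.66785430908203)
[317.96043165 229.73453237] [ 307  189   22   79 1390] 0.124 ((575.72998046875, 188.41421508789062), (16.85408592224121, 64.8591079711914), 79.66765594482422)
[214.43566879 243.44458599] [189 232  52  20 785] 0.136 ((567.3941040039062, 105.43197631835938), (43.339988708496094, 15.768121719360352), 79.67959594726562)
[214.43566879 243.44458599] [189 232  52  20 785] 0.124 ((570.0433349609375, 101.26568603515625), (45.20774841308594, 16.447681427001953), 79.6796875)
```

View pics/w3.png

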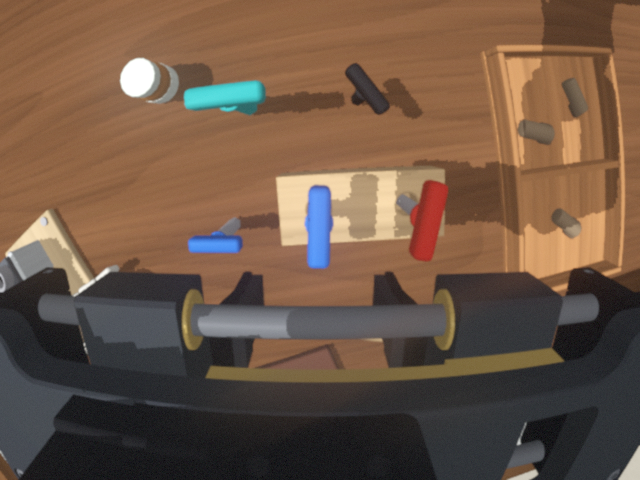

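The wrist view confirms the blue bar at (318,230), about (0.574, 0.189) with yaw −10.4°, and the fingers straddle it clear of red. Descending.

Call:
drive_tool([
  [0.001, 0, 0.045, 0, 0, 0, 0.6],
  [0, 0, 0.045, 0, 0, 0, 0.6],
  [0, 0, 0.035, 0, 0, 0, 0.6],
  [0, 0, 0.0135, 0, 0, 0, 0.6],
  [0, 0, 0, 0, 0, 0, 0.6],
])

```text
time: 4.92
position: [0.5743, 0.1896, 0.1122]
tool_rot: [0.093, 0.996, -0.0, -0.0]
ft_force: [-0.1, -0.1, -0.0]
grip_width: 0.0518
```

Call:
drive_tool([
  [0, 0, 0, 0, 0, 0, 0.6],
  [0, 0, 0, 0, 0, 0, 0.6],
])

```text
time: 5.18
position: [0.5753, 0.1903, 0.114]
tool_rot: [0.092, 0.996, 0.0, 0.002]
ft_force: [0.4, 0.3, 0.4]
grip_width: 0.0522
```

Call:
drive_tool([
  [0, 0, 0, 0, 0, 0, 0.0],
  [0, 0, 0, 0, 0, 0, 0.0],
  [0, 0, 0, 0, 0, 0, 0.0],
  [0, 0, 0, 0, 0, 0, 0.0],
], squeeze=45)

```text
time: 5.68
position: [0.5742, 0.1903, 0.1123]
tool_rot: [0.092, 0.996, 0.0, -0.0]
ft_force: [-0.4, -0.7, -0.6]
grip_width: 0.0201
```

Call:
drive_tool([
  [0, 0, -0.04, 0, 0, 0, 0.0],
  [0, 0, -0.05, 0, 0, 0, 0.0],
  [0, 0, -0.04, 0, 0, 0, 0.0],
  [0, 0, 0, 0, 0, 0, 0.0],
  [0, 0, 0, 0, 0, 0, 0],
])

```text
time: 6.3
position: [0.5728, 0.19, 0.2407]
tool_rot: [0.092, 0.996, -0.0, -0.002]
ft_force: [0.6, -0.1, -2.0]
grip_width: 0.0178
```

Run:
```python
from h import *
o=robot.get_obs();print(o["position"],o["tool_rot"],o["grip_width"],o["ft_force"])
R=Ro.from_quat(o["tool_rot"])
m=robot.camera_model("wrist");p,d=robot.camera("wrist");cv2.imwrite("pics/w4.png",p)
for n in("scene","top"):
    p,d=robot.camera(n);cv2.imwrite(f"pics/{n}1.png",p);P=cloud(robot.camera_model(n),d);np.save(f"pics/{n}1.npy",d)
    # shaft points below fingers
    Q=P[(P[...,2]>.13)&(P[...,2]<.225)&(np.hypot(P[...,0]-o["position"][0],P[...,1]-o["position"][1])<.02)]
    print(n,len(Q),[(z,Q[abs(Q[:,2]-z)<.005].mean(0).round(4).tolist()) for z in(.14,.155,.17,.185,.2) if (abs(Q[:,2]-z)<.005).any()])
p=cv2.imread("pics/scene1.png");q=robot.camera_model("scene");c=q["R"]@(o["position"]-[0,0,.05])+q["t"];u,v=int(q["cx"]+q["fx"]*c[0]/c[2]),int(q["cy"]+q["fy"]*c[1]/c[2])
print(u,v);cv2.imwrite("pics/s1c.png",np.hstack([cv2.resize(p[v-70:v+70,u-70:u+70],(400,400)),cv2.resize(cv2.imread("pics/w4.png")[100:350,200:450],(400,400))]))
```

```text
[0.57283835 0.19004093 0.2407079 ] [ 9.19815523e-02  9.95759227e-01 -3.97364344e-04 -1.67275243e-03] 0.017797352288093697 [ 0.60309017 -0.1169654  -1.97067836]
scene 487 [(0.14, [0.5815, 0.1933, 0.1406]), (0.155, [0.5816, 0.1931, 0.1549]), (0.17, [0.5814, 0.1929, 0.1701]), (0.185, [0.5816, 0.1927, 0.1849]), (0.2, [0.5813, 0.1942, 0.1997])]
top 21 [(0.14, [0.5699, 0.1875, 0.1408]), (0.155, [0.5725, 0.1824, 0.1508])]
380 299
```

View pics/s1c.png

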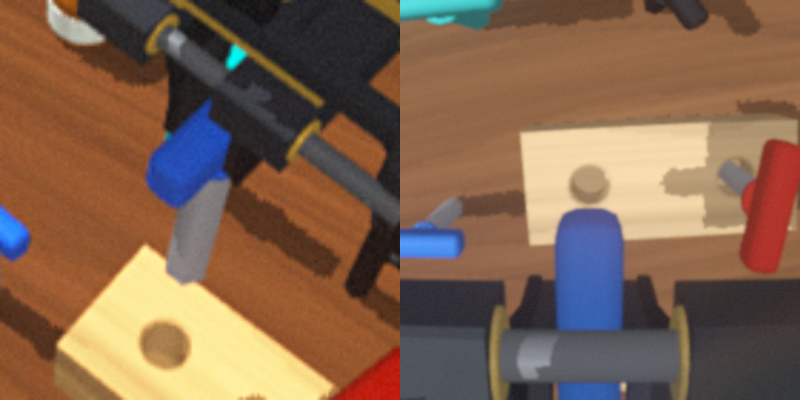

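The key is held straight (width 17.8 mm, shaft vertical), and the tip clears the stand at about z 0.139. Planning the move to the socket.

Run:
```python
from h import *
o=robot.get_obs();print(o["position"],o["tool_rot"])
p,q=plan([.573,.19,.2415],[.092,.9958,0,0],[.569,-.213,.2365],162.4,10,0)
```

```text
[0.5727856  0.19001788 0.24000056] [ 9.20167676e-02  9.95754585e-01 -5.31307006e-04 -2.33196015e-03]
[[-0.007, -0.0397, 0.0005, 0.0, 0.0, 0.7, 0], [-0.0075, -0.0396, 0.0005, 0.0, 0.0, 0.7, 0], [-0.0079, -0.0395, 0.0005, 0.0, 0.0, 0.7, 0], [-0.0085, -0.0394, 0.0005, 0.0, 0.0, 0.7, 0], [-0.0089, -0.0393, 0.0005, 0.0, 0.0, 0.7, 0], [-0.0094, -0.0392, 0.0005, 0.0, 0.0, 0.7, 0], [-0.0099, -0.0391, 0.0005, 0.0, 0.0, 0.7, 0], [-0.0103, -0.0389, 0.0005, 0.0, 0.0, 0.7, 0], [-0.0108, -0.0388, 0.0005, 0.0, 0.0, 0.7, 0], [-0.0114, -0.0387, 0.0005, 0.0, 0.0, 0.7, 0]] end [ 0.5691 -0.213   0.2365] yaw 162.44
```

Call:
drive_tool([
  [-0.007, -0.0397, 0, 0, 0, 0.7, 0],
  [-0.0075, -0.0396, 0, 0, 0, 0.7, 0],
  [-0.008, -0.0395, 0, 0, 0, 0.7, 0],
  [-0.0085, -0.0394, 0, 0, 0, 0.7, 0],
  [-0.009, -0.0393, 0, 0, 0, 0.7, 0],
])

```text
time: 7.08
position: [0.5716, -0.0124, 0.2408]
tool_rot: [0.123, 0.992, 0.0, -0.001]
ft_force: [1.4, -0.3, -1.6]
grip_width: 0.0176
```

Call:
drive_tool([
  [-0.0095, -0.0392, 0, 0, 0, 0.7, 0],
  [-0.01, -0.039, 0, 0, 0, 0.7, 0],
  [-0.0103, -0.039, 0, 0, 0, 0.7, 0],
  [-0.0108, -0.0388, 0, 0, 0, 0.7, 0],
  [-0.0114, -0.0387, 0, 0, 0, 0.7, 0],
])

```text
time: 7.7
position: [0.5699, -0.2138, 0.2406]
tool_rot: [0.153, 0.988, 0.001, -0.001]
ft_force: [0.4, 0.0, -3.4]
grip_width: 0.0177
```

Call:
drive_tool([
  [0, 0, 0.01, 0, 0, 0, 0],
  [0, 0, 0, 0, 0, 0, 0],
  [0, 0, 0, 0, 0, 0, 0],
])

```text
time: 8.07
position: [0.5703, -0.2114, 0.2316]
tool_rot: [0.152, 0.988, 0.001, -0.001]
ft_force: [0.5, 0.4, -1.8]
grip_width: 0.0173
```

```bash
cat > look.py <<'E'
from h import *
import sys
tag=sys.argv[1]
for k in range(3):
    o=robot.get_obs();print(o["position"].round(4),o["tool_rot"].round(4),o["ft_force"].round(1),"q6",o["q"][5].round(2))
    if k<2: p,d=robot.camera("scene")
m=robot.camera_model("scene");cv2.imwrite(f"pics/s{tag}.png",p);P=cloud(m,d);x,y,z=o["position"]
near=np.hypot(P[...,0]-x,P[...,1]-y)<.03;tipz=z-.101
T=P[near&(abs(P[...,2]-.102)<.004)]
if len(T)>10: print("head",len(T),cv2.minEnclosingCircle((T[:,:2]*1000).astype(np.float32)),T[:,2].mean())
for zz in np.arange(.11,.2,.01):
    Q=P[near&(abs(P[...,2]-zz)<.005)&(np.hypot(P[...,0]-x,P[...,1]-y)<.016)]
    if len(Q)>4: print("shaft z",zz.round(3),len(Q),Q.mean(0).round(4),"min z",Q[:,2].min().round(4))
c=m["R"]@np.array([x,y,.12])+m["t"];u,v=int(m["cx"]+m["fx"]*c[0]/c[2]),int(m["cy"]+m["fy"]*c[1]/c[2])
cv2.imwrite(f"pics/s{tag}c.png",cv2.resize(p[max(0,v-50):v+50,max(0,u-50):u+50],None,fx=6,fy=6,interpolation=2))
E
python3 look.py 2
```

```text
[ 0.5703 -0.2114  0.2316] [ 1.520e-01  9.884e-01  5.000e-04 -9.000e-04] [ 0.5  0.4 -1.8] q6 -1.8
[ 0.5706 -0.2115  0.2321] [ 1.518e-01  9.884e-01  3.000e-04 -4.000e-04] [-0.3  0.6 -2.2] q6 -1.8
[ 0.5708 -0.2117  0.2324] [ 1.518e-01  9.884e-01  1.000e-04 -1.000e-04] [ 0.1 -0.2 -2.9] q6 -1.8
head 170 ((571.2139282226562, -211.50286865234375), 15.748601913452148) 0.10097717327588218
shaft z 0.13 47 [ 0.5768 -0.2047  0.1316] min z 0.1259
shaft z 0.14 67 [ 0.5768 -0.2052  0.1403] min z 0.1351
shaft z 0.15 63 [ 0.5762 -0.2047  0.15  ] min z 0.1451
shaft z 0.16 70 [ 0.5767 -0.205   0.1598] min z 0.1551
shaft z 0.17 74 [ 0.5765 -0.2051  0.1699] min z 0.165
shaft z 0.18 73 [ 0.5764 -0.205   0.1797] min z 0.1751
shaft z 0.19 81 [ 0.5761 -0.2053  0.1898] min z 0.185
```

View pics/s2c.png

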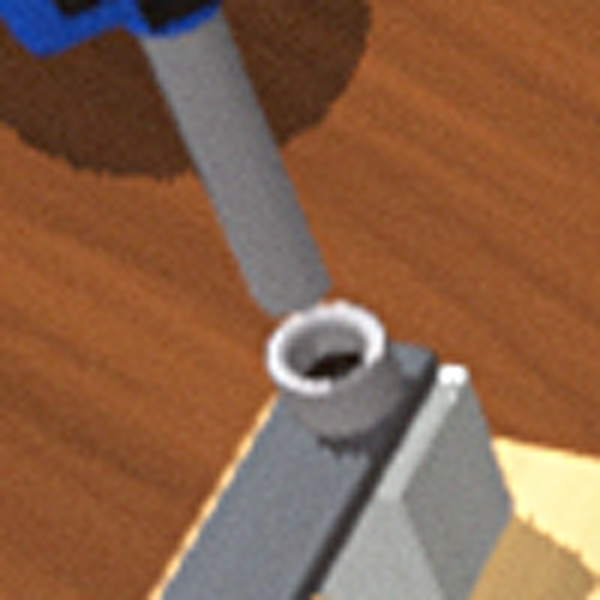

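The shaft tip is just above the head, near (292,300) with the head at (327,348). By depth the axis looks about 2 mm off in +x, so I'll refine that with image edges.

```bash
cat > off.py <<'E'
from h import *
def offs():
    m=robot.camera_model("scene");o=robot.get_obs();x,y,z=o["position"]
    for _ in range(2):
        p,d=robot.camera("scene");P=cloud(m,d);r=np.hypot(P[...,0]-x,P[...,1]-y)
        sm=(r<.018)&(P[...,2]>.140)&(P[...,2]<.205);v,u=np.nonzero(sm)
        # shaft: fit silhouette mid-line per row
        rows=[w for w in np.unique(v) if (v==w).sum()>=5];mid=[(u[v==w].min()+u[v==w].max())/2 for w in rows];wid=np.median([np.ptp(u[v==w])+1 for w in rows])
        ln=np.polyfit(rows,mid,1)
        def pr(X): c=m["R"]@X+m["t"];return m["cx"]+m["fx"]*c[0]/c[2],m["cy"]+m["fy"]*c[1]/c[2]
        # lateral shift s along camera-right horizontal so a vertical line projects on the midline
        e=m["R"][0]*[1,1,0];e/=np.linalg.norm(e)
        best=min(np.arange(-.01,.01,.0001),key=lambda s:sum(abs(pr(np.array([x,y,h])+s*e)[0]-np.polyval(ln,pr(np.array([x,y,h])+s*e)[1])) for h in(.15,.17,.19)))
        hd=(r<.03)&(abs(P[...,2]-.1015)<.004);T=P[hd][:,:2]*1000;hc=np.array(cv2.minEnclosingCircle(T.astype(np.float32))[0])
        vv,uu=np.nonzero(hd);el=cv2.fitEllipse(cv2.convexHull(np.c_[uu,vv].astype(np.float32)));hp=plane(m,el[0],.1025)[0]
        print("TCP",x.round(4),y.round(4),"shaft lateral rel TCP mm",best*1000,"wid",wid,"head(depth) rel TCP",((hc/1000-[x,y])@e[:2]*1000).round(2),"head(ellipse) xy",hp.round(4),"lat",((hp[:2]-[x,y])@e[:2]*1000).round(2),"e",e.round(3))
offs()
E
python3 off.py
```

```text
TCP 0.5708 -0.2117 shaft lateral rel TCP mm -2.100000000000048 wid 15.0 head(depth) rel TCP -0.21 head(ellipse) xy [ 0.5724 -0.2091  0.1025] lat 1.27 e [-0.549  0.836  0.   ]
TCP 0.5708 -0.2117 shaft lateral rel TCP mm -2.7000000000000446 wid 15.0 head(depth) rel TCP 0.42 head(ellipse) xy [ 0.5721 -0.2096  0.1025] lat 0.99 e [-0.549  0.836  0.   ]
```

Both estimates give an offset of about 1.8 mm along tool x. I'll correct that, come down to the mouth, then feel.

Call:
drive_tool([
  [0.0018, 0, 0.006, 0, 0, 0, 0],
  [0, 0, 0.01, 0, 0, 0, 0],
  [0, 0, 0.008, 0, 0, 0, 0],
  [0, 0, 0, 0, 0, 0, 0],
  [0, 0, 0, 0, 0, 0, 0],
])

```text
time: 8.9
position: [0.5691, -0.2125, 0.2083]
tool_rot: [0.153, 0.988, -0.0, 0.0]
ft_force: [-0.5, -0.6, -2.7]
grip_width: 0.018
```

Call:
drive_tool([
  [0, 0, 0.001, 0, 0, 0, 0],
  [0, 0, 0.001, 0, 0, 0, 0],
  [0, 0, 0, 0, 0, 0, 0],
])

```text
time: 9.28
position: [0.5689, -0.2123, 0.2064]
tool_rot: [0.153, 0.988, 0.0, -0.0]
ft_force: [-0.2, -0.0, -2.0]
grip_width: 0.0176
```

Call:
drive_tool([
  [0, 0, 0.001, 0, 0, 0, 0],
  [0, 0, 0.001, 0, 0, 0, 0],
  [0, 0, 0, 0, 0, 0, 0],
])

```text
time: 9.65
position: [0.5689, -0.2124, 0.2045]
tool_rot: [0.153, 0.988, -0.0, -0.0]
ft_force: [-0.6, -0.2, -0.8]
grip_width: 0.0178
```

Call:
drive_tool([
  [0, 0, 0.001, 0, 0, 0, 0],
  [0, 0, 0, 0, 0, 0, 0],
])

```text
time: 9.9
position: [0.5689, -0.2125, 0.2036]
tool_rot: [0.153, 0.988, -0.0, -0.0]
ft_force: [-1.8, -0.4, 0.7]
grip_width: 0.0177
```

Call:
drive_tool([
  [0, 0, 0.001, 0, 0, 0, 0],
  [0, 0, 0, 0, 0, 0, 0],
])

```text
time: 10.15
position: [0.5687, -0.2125, 0.2022]
tool_rot: [0.153, 0.988, -0.0, -0.0]
ft_force: [-1.8, -1.1, 0.6]
grip_width: 0.0178
```

Light contact on the chamfer: the wall pushes toward −x and −y. I'll ease that way and continue.

Call:
drive_tool([
  [0.0005, -0.0003, 0.0005, 0, 0, 0, 0],
  [0, 0, 0.0005, 0, 0, 0, 0],
  [0, 0, 0, 0, 0, 0, 0],
])

```text
time: 10.52
position: [0.5682, -0.2125, 0.2013]
tool_rot: [0.153, 0.988, -0.0, -0.0]
ft_force: [-1.2, -1.4, -1.5]
grip_width: 0.0178
```

Call:
drive_tool([
  [0, 0, 0.0005, 0, 0, 0, 0],
  [0, 0, 0.0005, 0, 0, 0, 0],
  [0, 0, 0, 0, 0, 0, 0],
])

```text
time: 10.9
position: [0.5681, -0.2125, 0.1997]
tool_rot: [0.153, 0.988, 0.0, -0.0]
ft_force: [-1.2, -1.5, -3.8]
grip_width: 0.0178
```

Call:
drive_tool([
  [0.0001, -0.0004, 0.0005, 0, 0, 0, 0],
  [0, 0, 0.0005, 0, 0, 0, 0],
  [0, 0, 0, 0, 0, 0, 0],
])

```text
time: 11.28
position: [0.5681, -0.2127, 0.1992]
tool_rot: [0.153, 0.988, 0.0, -0.0]
ft_force: [-2.2, -0.7, -1.1]
grip_width: 0.0177
```

Call:
drive_tool([
  [0, 0, 0.0005, 0, 0, 0, 0],
  [0, 0, 0.0005, 0, 0, 0, 0],
  [0, 0, 0, 0, 0, 0, 0],
])

```text
time: 11.65
position: [0.5682, -0.2127, 0.1983]
tool_rot: [0.153, 0.988, 0.0, -0.0]
ft_force: [-1.7, -0.3, -1.4]
grip_width: 0.0174
```

Call:
drive_tool([
  [0.0003, 0, 0.0007, 0, 0, 0, 0],
  [0, 0, 0.0007, 0, 0, 0, 0],
  [0, 0, 0, 0, 0, 0, 0],
])

```text
time: 12.02
position: [0.568, -0.2127, 0.1969]
tool_rot: [0.153, 0.988, 0.0, 0.0]
ft_force: [-0.7, -1.0, -2.5]
grip_width: 0.0177
```

Call:
drive_tool([
  [0, 0, 0.0007, 0, 0, 0, 0],
  [0, 0, 0.0007, 0, 0, 0, 0],
  [0, 0, 0, 0, 0, 0, 0],
])

```text
time: 12.4
position: [0.5679, -0.2127, 0.1954]
tool_rot: [0.153, 0.988, 0.0, -0.0]
ft_force: [-1.2, -1.1, -2.3]
grip_width: 0.0179
```

Call:
drive_tool([
  [0.0001, -0.0002, 0.001, 0, 0, 0, 0],
  [0, 0, 0.001, 0, 0, 0, 0],
  [0, 0, 0, 0, 0, 0, 0],
])

```text
time: 12.78
position: [0.5678, -0.2127, 0.1936]
tool_rot: [0.153, 0.988, 0.0, 0.0]
ft_force: [-1.2, -1.3, -0.6]
grip_width: 0.0177
```

Call:
drive_tool([
  [0, 0, 0.0007, 0, 0, 0, 0],
  [0, 0, 0.0007, 0, 0, 0, 0],
  [0, 0, 0, 0, 0, 0, 0],
])

```text
time: 13.15
position: [0.5681, -0.2129, 0.1935]
tool_rot: [0.153, 0.988, -0.0, 0.001]
ft_force: [-2.4, 0.6, 4.8]
grip_width: 0.0177
```

Call:
drive_tool([
  [0, 0, 0.0005, 0, 0, 0, 0],
  [0, 0, 0.0005, 0, 0, 0, 0],
  [0, 0, 0, 0, 0, 0, 0],
])

```text
time: 13.52
position: [0.5683, -0.213, 0.1935]
tool_rot: [0.153, 0.988, -0.0, 0.001]
ft_force: [-2.2, 0.3, 9.2]
grip_width: 0.0175
```

It's firm at TCP z 0.1935 under light force. I'll check the bar's height in the scene camera: home means bar top 0.214, and the same camera read +0.5 mm in the stand.

```bash
cat > bar.py <<'E'
from h import *
o=robot.get_obs();print(o["position"].round(4),o["ft_force"].round(1),o["moment"].round(3),o["q"].round(2))
for n in("scene","top"):
  for k in range(2):
    p,d=robot.camera(n);P=cloud(robot.camera_model(n),d);hsv=cv2.cvtColor(p,cv2.COLOR_BGR2HSV)
    mk=(cv2.inRange(hsv,(105,150,60),(130,255,255))>0)&(np.hypot(P[...,0]-o["position"][0],P[...,1]-o["position"][1])<.05)
    Q=P[mk]
    if len(Q)<20: print(n,"few",len(Q));continue
    zt=np.percentile(Q[:,2],97);T=Q[Q[:,2]>zt-.004];r=cv2.minAreaRect((T[:,:2]*1000).astype(np.float32))
    # plane of the top -> tilt along bar
    A=np.c_[T[:,:2]-T[:,:2].mean(0),np.ones(len(T))];s=np.linalg.lstsq(A,T[:,2],rcond=None)[0]
    print(n,len(Q),"ztop97",zt.round(4),"median top",np.median(T[:,2]).round(4),"slope",s[:2].round(3),np.round(r[0],1),np.round(r[1],1),round(r[2],1))
cv2.imwrite("pics/bar_top.png",p)
E
python3 bar.py
python3 - <<'E'
import sys;sys.path.insert(0,'.')
from h import *
for f,n in(("scene0","scene"),("top0","top")):
    P=cloud(robot.camera_model(n),np.load(f"pics/{f}.npy"));hsv=cv2.cvtColor(cv2.imread(f"pics/{f}.png"),cv2.COLOR_BGR2HSV)
    Q=P[(cv2.inRange(hsv,(105,150,60),(130,255,255))>0)&(np.hypot(P[...,0]-.575,P[...,1]-.19)<.05)];zt=np.percentile(Q[:,2],97);print(n,zt,np.median(Q[Q[:,2]>zt-.004][:,2]))
E
```

```text
[ 0.5683 -0.213   0.1935] [-2.2  0.3  9.2] [0.232 0.628 0.03 ] [-0.54  0.54  1.51  0.    1.09 -1.81]
scene 155 ztop97 0.2134 median top 0.2121 slope [-0.198  0.   ] [ 597.8 -219.1] [18.7  8.5] 64.9
scene 157 ztop97 0.2138 median top 0.2122 slope [-0.184  0.016] [ 597.6 -219.4] [17.5  9. ] 70.4
top 89 ztop97 0.2161 median top 0.214 slope [ 0.002 -0.005] [ 546.4 -204.5] [12.4 10.6] 76.0
top 92 ztop97 0.216 median top 0.2138 slope [ 0.078 -0.005] [ 546.3 -204.2] [13.4 10.6] 76.8
scene 0.13649541488713574 0.13474445614689373
top 0.1382608812498635 0.13619786878619483
```

Bar top is about 0.2135 after bias correction, against 0.214 when home, so the key is seated and upright. Now I'll turn clockwise about the screw axis, which lies about 2 mm along −tool x from the TCP.

Call:
drive_tool([
  [0, 0.0001, 0, 0, 0, 4, 0],
  [0, 0.0001, 0, 0, 0, 4, 0],
  [0, 0.0002, 0, 0, 0, 4, 0],
  [0, 0.0001, 0, 0, 0, 4, 0],
  [0, 0, 0, 0, 0, 0, 0],
])

```text
time: 14.35
position: [0.5683, -0.2125, 0.1934]
tool_rot: [0.289, 0.957, -0.0, 0.001]
ft_force: [-2.8, 0.1, 10.6]
grip_width: 0.0174
```

```bash
python3 bar.py; python3 -c "
from h import *
o=robot.get_obs();print(2*np.degrees(np.arctan2(o['tool_rot'][1],o['tool_rot'][0])))"
```

```text
[ 0.5683 -0.2125  0.1934] [-2.8  0.1 10.6] [0.216 0.618 0.039] [-0.54  0.54  1.51 -0.    1.09 -1.53]
scene few 18
scene few 19
top 133 ztop97 0.2159 median top 0.2142 slope [-0.009  0.03 ] [ 554.9 -202. ] [14.1 22.2] 53.8
top 134 ztop97 0.2157 median top 0.214 slope [0.034 0.034] [ 554.4 -201.9] [13.7 22.3] 54.0
146.46333003143516
```

Call:
drive_tool([
  [0, 0.0001, 0, 0, 0, 5, 0],
  [0, 0.0002, 0, 0, 0, 5, 0],
  [0, 0.0002, 0, 0, 0, 5, 0],
  [0, 0.0001, 0, 0, 0, 5, 0],
  [0, 0.0001, 0, 0, 0, 3, 0],
])

```text
time: 15.18
position: [0.5687, -0.2118, 0.1934]
tool_rot: [0.474, 0.88, 0.0, 0.001]
ft_force: [-2.4, 1.0, 9.7]
grip_width: 0.0176
```

```bash
cat > st.py <<'E'
from h import *
o=robot.get_obs();print("yaw",2*np.degrees(np.arctan2(o['tool_rot'][1],o['tool_rot'][0])),o["position"].round(4),o["ft_force"].round(1),o["moment"].round(3),"tau",o["joint_torque"].round(3),"t",o["time"])
E
python3 st.py
```

```text
yaw 123.37404395294386 [ 0.5687 -0.2118  0.1934] [-2.4  1.   9.7] [0.238 0.715 0.142] tau [-3.1000e-02 -3.7509e+01 -1.5371e+01  3.2500e-01 -1.1140e+00 -1.0800e-01] t 15.175
```

Call:
drive_tool([
  [0, 0.0001, 0, 0, 0, 3, 0],
  [0, 0.0001, 0, 0, 0, 3, 0],
  [0, 0.0001, 0, 0, 0, 3, 0],
  [0, 0.0001, 0, 0, 0, 3, 0],
  [0, 0, 0, 0, 0, 0, 0],
])

```text
time: 15.8
position: [0.5691, -0.2116, 0.1934]
tool_rot: [0.563, 0.826, 0.0, 0.001]
ft_force: [-3.1, 0.8, 10.3]
grip_width: 0.0178
```

```bash
python3 st.py
```

```text
yaw 111.4521440814507 [ 0.5691 -0.2116  0.1934] [-3.1  0.8 10.3] [0.327 0.724 0.06 ] tau [ 2.0000e-03 -3.7499e+01 -1.5405e+01  2.6800e-01 -1.1440e+00  1.0600e-01] t 15.8
```

Call:
drive_tool([
  [0, 0.0001, 0, 0, 0, 2, 0],
  [0, 0, 0, 0, 0, 2, 0],
  [0, 0, 0, 0, 0, 0, 0],
])

```text
time: 16.18
position: [0.5692, -0.2115, 0.1934]
tool_rot: [0.592, 0.806, 0.0, 0.001]
ft_force: [-2.2, 0.5, 9.8]
grip_width: 0.0181
```

```bash
python3 st.py
```

```text
yaw 107.45847191920254 [ 0.5692 -0.2115  0.1934] [-2.2  0.5  9.8] [0.322 0.721 0.064] tau [ -0.083 -37.513 -15.405   0.247  -1.143   0.109] t 16.175
```

Call:
drive_tool([
  [0, 0.0001, 0, 0, 0, 2, 0],
  [0, 0, 0, 0, 0, 2, 0],
  [0, 0, 0, 0, 0, 0, 0],
])

```text
time: 16.55
position: [0.5694, -0.2114, 0.1934]
tool_rot: [0.619, 0.785, 0.0, 0.001]
ft_force: [-3.6, 1.1, 10.1]
grip_width: 0.0178
```

```bash
python3 st.py
```

```text
yaw 103.45793064845546 [ 0.5694 -0.2114  0.1934] [-3.6  1.1 10.1] [0.322 0.672 0.049] tau [ -0.132 -37.527 -15.405   0.22   -1.142   0.109] t 16.55
```

Call:
drive_tool([
  [0, 0.0001, 0, 0, 0, 2, 0],
  [0, 0, 0, 0, 0, 1, 0],
  [0, 0, 0, 0, 0, 0, 0],
])

```text
time: 16.92
position: [0.5694, -0.2113, 0.1934]
tool_rot: [0.64, 0.769, 0.0, 0.001]
ft_force: [-2.3, 1.2, 9.9]
grip_width: 0.0176
```

```bash
python3 st.py
```

```text
yaw 100.48942183437329 [ 0.5694 -0.2113  0.1934] [-2.3  1.2  9.9] [0.394 0.672 0.222] tau [ -0.311 -37.525 -15.416   0.248  -1.151   0.211] t 16.925
```

Call:
drive_tool([
  [0, 0.0001, 0, 0, 0, 1.5, 0],
  [0, 0, 0, 0, 0, 0, 0],
])

```text
time: 17.18
position: [0.5695, -0.2113, 0.1934]
tool_rot: [0.649, 0.761, 0.0, 0.001]
ft_force: [-3.5, 1.8, 10.5]
grip_width: 0.0175
```

```bash
python3 st.py
```

```text
yaw 99.01761290340286 [ 0.5695 -0.2113  0.1934] [-3.5  1.8 10.5] [0.379 0.685 0.333] tau [ -0.413 -37.51  -15.435   0.297  -1.17    0.321] t 17.175
```

Call:
drive_tool([
  [0, 0, 0, 0, 0, 1, 0],
  [0, 0, 0, 0, 0, 0, 0],
])

```text
time: 17.42
position: [0.5695, -0.2113, 0.1935]
tool_rot: [0.656, 0.755, 0.0, 0.001]
ft_force: [-2.7, 1.1, 9.9]
grip_width: 0.0177
```

```bash
python3 st.py; python3 bar.py; python3 look.py 5
```

```text
yaw 98.0390591425189 [ 0.5695 -0.2113  0.1935] [-2.7  1.1  9.9] [0.358 0.644 0.344] tau [ -0.531 -37.526 -15.426   0.315  -1.16    0.396] t 17.425
[ 0.5695 -0.2113  0.1935] [-2.7  1.1  9.9] [0.358 0.644 0.344] [-0.54  0.54  1.51  0.    1.09 -0.68]
scene 458 ztop97 0.2197 median top 0.2261 slope [2.051 1.628] [ 585.6 -208.1] [ 3.9 23.6] 36.2
scene 460 ztop97 0.2172 median top 0.2136 slope [0.626 0.132] [ 573.  -204.5] [22.1 45.2] 36.7
top 245 ztop97 0.2163 median top 0.2142 slope [-1.25  -0.158] [ 569.8 -199.9] [18.  56.3] 26.6
top 242 ztop97 0.217 median top 0.2144 slope [-1.803 -0.284] [ 569.9 -200.2] [18.5 56.1] 27.3
[ 0.5695 -0.2113  0.1934] [6.558e-01 7.549e-01 3.000e-04 7.000e-04] [-2.2  1.9 10.4] q6 -0.68
[ 0.5695 -0.2113  0.1934] [6.558e-01 7.550e-01 2.000e-04 7.000e-04] [-1.2  1.6 10.1] q6 -0.68
[ 0.5695 -0.2113  0.1934] [6.558e-01 7.550e-01 3.000e-04 7.000e-04] [-3.2 -0.  10.2] q6 -0.68
head 153 ((571.2430419921875, -211.15032958984375), 15.377178192138672) 0.10143799716745648
shaft z 0.11 58 [ 0.5741 -0.2062  0.11  ] min z 0.1051
shaft z 0.12 59 [ 0.5739 -0.2066  0.1199] min z 0.1151
shaft z 0.13 62 [ 0.5739 -0.2057  0.1303] min z 0.1256
shaft z 0.14 61 [ 0.5736 -0.2065  0.14  ] min z 0.1355
shaft z 0.15 67 [ 0.5735 -0.206   0.1498] min z 0.1451
shaft z 0.16 66 [ 0.5735 -0.206   0.16  ] min z 0.1551
shaft z 0.17 69 [ 0.5738 -0.206   0.1698] min z 0.1651
shaft z 0.18 37 [ 0.5752 -0.2057  0.1781] min z 0.175
shaft z 0.19 16 [ 0.5765 -0.2011  0.1886] min z 0.1851
```

Torque rose from the 0.11 N m friction level to 0.40 N m at about 62° of turn with the key still home, so the screw is on its stop. I'll unwind within the hex slack and lift out straight.

Call:
drive_tool([
  [0, -0.0001, -0.001, 0, 0, -2, 0],
  [0, -0.0001, -0.0005, 0, 0, -2, 0],
  [0, 0, 0, 0, 0, 0, 0],
])

```text
time: 18.1
position: [0.5692, -0.2114, 0.1935]
tool_rot: [0.63, 0.777, 0.0, 0.0]
ft_force: [-1.5, 0.9, 7.2]
grip_width: 0.0176
```

```bash
python3 st.py
```

```text
yaw 101.96934213837663 [ 0.5692 -0.2114  0.1935] [-1.5  0.9  7.2] [0.347 0.35  0.055] tau [-2.7000e-01 -3.9365e+01 -1.5768e+01  4.0000e-03 -7.8900e-01 -4.4000e-02] t 18.1
```

Call:
drive_tool([
  [0, 0, -0.001, 0, 0, -1, 0],
  [0, 0, -0.002, 0, 0, 0, 0],
  [0, 0, -0.002, 0, 0, 0, 0],
  [0, 0, 0, 0, 0, 0, 0],
])

```text
time: 18.6
position: [0.5689, -0.2114, 0.1972]
tool_rot: [0.623, 0.782, 0.0, -0.0]
ft_force: [0.8, -0.2, -3.4]
grip_width: 0.0175
```

```bash
python3 st.py
```

```text
yaw 102.93884883342369 [ 0.5689 -0.2114  0.1972] [ 0.8 -0.2 -3.4] [ 0.17  -0.27  -0.005] tau [-5.2300e-01 -4.5013e+01 -1.7570e+01 -2.7800e-01  5.3000e-02  8.0000e-03] t 18.6
```

Call:
drive_tool([
  [0, 0, -0.006, 0, 0, 0, 0],
  [0, 0, -0.01, 0, 0, 0, 0],
  [0, 0, -0.015, 0, 0, 0, 0],
  [0, 0, -0.014, 0, 0, 0, 0],
  [0, 0, 0, 0, 0, 0, 0],
])

```text
time: 19.23
position: [0.57, -0.2123, 0.2449]
tool_rot: [0.623, 0.782, 0.0, 0.002]
ft_force: [0.2, -0.3, -1.6]
grip_width: 0.0176
```

```bash
python3 st.py
python3 - <<'E'
from h import *
o=robot.get_obs()
p,q=plan(o["position"],o["tool_rot"],[.5738,.1905,.2415],169.3,10,0)
p,d=robot.camera("top");cv2.imwrite("pics/t6.png",p)
E
```

```text
yaw 102.94724561899994 [ 0.57   -0.2123  0.2449] [ 0.2 -0.3 -1.6] [-0.04  -0.095  0.002] tau [ 4.9000e-02 -4.3829e+01 -1.8890e+01  2.6000e-02  1.4900e-01 -0.0000e+00] t 19.225
[[0.0392, 0.0094, 0.0002, 0.0, 0.0, -6.6, 0], [0.0378, 0.0138, 0.0003, 0.0, 0.0, -6.6, 0], [0.036, 0.0181, 0.0002, 0.0, 0.0, -6.6, 0], [0.0337, 0.0221, 0.0003, 0.0, 0.0, -6.6, 0], [0.0309, 0.0258, 0.0002, 0.0, 0.0, -6.6, 0], [0.0277, 0.0292, 0.0003, 0.0, 0.0, -6.6, 0], [0.0242, 0.0322, 0.0002, 0.0, 0.0, -6.6, 0], [0.0203, 0.0348, 0.0003, 0.0, 0.0, -6.6, 0], [0.0162, 0.0369, 0.0002, 0.0, 0.0, -6.6, 0], [0.0119, 0.0385, 0.0003, 0.0, 0.0, -6.6, 0]] end [0.5738 0.1905 0.2415] yaw 168.95
```

Call:
drive_tool([
  [0.0392, 0.0094, 0, 0, 0, -6.6, 0],
  [0.0378, 0.0138, 0, 0, 0, -6.6, 0],
  [0.036, 0.0181, 0, 0, 0, -6.6, 0],
  [0.0337, 0.0221, 0, 0, 0, -6.6, 0],
  [0.0309, 0.0258, 0, 0, 0, -6.6, 0],
])

```text
time: 19.9
position: [0.5702, -0.0089, 0.2421]
tool_rot: [0.373, 0.928, -0.0, -0.001]
ft_force: [0.0, 0.2, -1.6]
grip_width: 0.0179
```

Call:
drive_tool([
  [0.0277, 0.0292, 0, 0, 0, -6.6, 0],
  [0.0242, 0.0322, 0, 0, 0, -6.6, 0],
  [0.0203, 0.0348, 0, 0, 0, -6.6, 0],
  [0.0162, 0.0369, 0, 0, 0, -6.6, 0],
  [0.0119, 0.0385, 0, 0, 0, -6.6, 0],
])

```text
time: 20.52
position: [0.5721, 0.1924, 0.242]
tool_rot: [0.094, 0.996, -0.0, -0.001]
ft_force: [0.4, -0.1, -2.5]
grip_width: 0.0177
```

Call:
drive_tool([
  [0, 0, 0.01, 0, 0, 0, 0],
  [0, 0, 0, 0, 0, 0, 0],
  [0, 0, 0, 0, 0, 0, 0],
  [0, 0, 0, 0, 0, 0, 0],
])

```text
time: 21.02
position: [0.573, 0.1901, 0.2329]
tool_rot: [0.097, 0.995, -0.0, 0.0]
ft_force: [-0.4, 0.4, -3.0]
grip_width: 0.018
```

```bash
python3 st.py
python3 - <<'E'
from h import *
o=robot.get_obs();x,y,z=o["position"];m=robot.camera_model("scene")
p,d=robot.camera("scene");P=cloud(m,d);hsv=cv2.cvtColor(p,cv2.COLOR_BGR2HSV)
for zz in(.14,.15,.16,.17,.18):
    Q=P[(np.hypot(P[...,0]-x,P[...,1]-y)<.016)&(abs(P[...,2]-zz)<.005)];print(zz,len(Q),Q.mean(0).round(4))
# hole: below-top pixels inside stand top near expected hole
h=(np.hypot(P[...,0]-.5755,P[...,1]-.1905)<.025)&(P[...,2]<.046)
print("hole px",h.sum())
c=m["R"]@np.array([.5755,.1905,.08])+m["t"];u,v=int(m["cx"]+m["fx"]*c[0]/c[2]),int(m["cy"]+m["fy"]*c[1]/c[2])
cv2.imwrite("pics/s7c.png",cv2.resize(p[v-60:v+60,u-60:u+60],(600,600),interpolation=2))
def pr(X): c=m["R"]@X+m["t"];return ((m["cx"]+m["fx"]*c[0]/c[2]-u+60)*5,(m["cy"]+m["fy"]*c[1]/c[2]-v+60)*5)
print("hole centre would be at crop px",pr(np.array([.5755,.1905,.051])))
E
```

```text
yaw 168.84239913536334 [0.573  0.1901 0.2329] [-0.4  0.4 -3. ] [ 0.06  -0.171 -0.013] tau [ 1.2200e-01 -4.3258e+01 -1.8242e+01 -4.0000e-03  8.7000e-02  1.0000e-03] t 21.025
0.14 51 [0.5826 0.1931 0.14  ]
0.15 54 [0.5826 0.1934 0.1498]
0.16 52 [0.5827 0.1926 0.1597]
0.17 61 [0.5822 0.1935 0.1695]
0.18 64 [0.5823 0.1929 0.1798]
hole px 215
hole centre would be at crop px (np.float64(291.41270838558114), np.float64(345.6903408141011))
```

View pics/s7c.png

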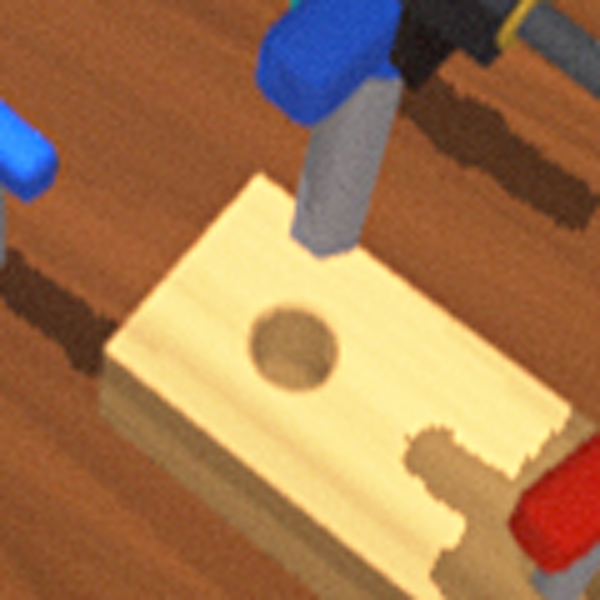

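The hole centre appears at (294,347) against (291,346) predicted, which is good agreement. The shaft axis is at about (0.5757, 0.191), so I'll lower it in.

Call:
drive_tool([
  [0, 0, 0.03, 0, 0, 0, 0],
  [0, 0, 0.03, 0, 0, 0, 0],
  [0, 0, 0.012, 0, 0, 0, 0],
  [0, 0, 0.004, 0, 0, 0, 0],
  [0, 0, 0.002, 0, 0, 0, 0],
])

```text
time: 21.7
position: [0.5736, 0.1912, 0.1555]
tool_rot: [0.096, 0.995, 0.0, 0.001]
ft_force: [0.0, -0.2, -2.7]
grip_width: 0.0175
```

Call:
drive_tool([
  [0, 0, 0.003, 0, 0, 0, 0],
  [0, 0, 0.003, 0, 0, 0, 0],
  [0, 0, 0.002, 0, 0, 0, 0],
])

```text
time: 22.08
position: [0.5727, 0.1912, 0.1467]
tool_rot: [0.096, 0.995, 0.0, 0.0]
ft_force: [0.8, 0.3, -2.0]
grip_width: 0.0178
```

Tip is now in the hole (about 0.044) with no contact. Continuing.

Call:
drive_tool([
  [0, 0, 0.008, 0, 0, 0, 0],
  [0, 0, 0.008, 0, 0, 0, 0],
  [0, 0, 0.006, 0, 0, 0, 0],
  [0, 0, 0.004, 0, 0, 0, 0],
  [0, 0, 0, 0, 0, 0, 0],
])

```text
time: 22.7
position: [0.5725, 0.1912, 0.1202]
tool_rot: [0.096, 0.995, -0.0, -0.0]
ft_force: [0.1, -0.5, -2.8]
grip_width: 0.0178
```

Call:
drive_tool([
  [0, 0, 0.001, 0, 0, 0, 0],
  [0, 0, 0.001, 0, 0, 0, 0],
  [0, 0, 0.001, 0, 0, 0, 0],
  [0, 0, 0, 0, 0, 0, 0],
])

```text
time: 23.2
position: [0.5726, 0.1912, 0.1176]
tool_rot: [0.096, 0.995, -0.0, -0.0]
ft_force: [-1.1, -0.7, -1.8]
grip_width: 0.0171
```

Call:
drive_tool([
  [0, 0, 0.001, 0, 0, 0, 0],
  [0, 0, 0.001, 0, 0, 0, 0],
  [0, 0, 0, 0, 0, 0, 0],
])

```text
time: 23.58
position: [0.5727, 0.1912, 0.1156]
tool_rot: [0.096, 0.995, 0.0, 0.0]
ft_force: [0.0, -0.4, -2.0]
grip_width: 0.0171
```

Call:
drive_tool([
  [0, 0, 0.001, 0, 0, 0, 0],
  [0, 0, 0, 0, 0, 0, 0],
])

```text
time: 23.82
position: [0.573, 0.1912, 0.1155]
tool_rot: [0.096, 0.995, 0.0, 0.0]
ft_force: [-0.7, -0.5, 4.9]
grip_width: 0.0176
```

The floor was met at z 0.1155, as predicted. Opening and withdrawing.

Call:
drive_tool([
  [0, 0, -0.0005, 0, 0, 0, 0.3],
  [0, 0, 0, 0, 0, 0, 0.6],
  [0, 0, 0, 0, 0, 0, 0.6],
  [0, 0, 0, 0, 0, 0, 0.6],
])

```text
time: 24.32
position: [0.5726, 0.1912, 0.115]
tool_rot: [0.096, 0.995, -0.0, -0.0]
ft_force: [-0.2, 0.7, -0.7]
grip_width: 0.0475
```

Call:
drive_tool([
  [0, 0, -0.03, 0, 0, 0, 0.6],
  [0, 0, -0.05, 0, 0, 0, 0.6],
  [0, 0, -0.05, 0, 0, 0, 0.6],
  [0, 0, 0, 0, 0, 0, 0.6],
  [0, 0, 0, 0, 0, 0, 0.6],
])

```text
time: 24.95
position: [0.572, 0.1911, 0.2446]
tool_rot: [0.096, 0.995, -0.0, -0.001]
ft_force: [0.7, -0.1, -0.3]
grip_width: 0.0516
```

Call:
drive_tool([
  [0.06, 0, -0.01, 0, 0, 0, 0.6],
  [0.06, 0, 0, 0, 0, 0, 0.6],
  [0, 0, 0, 0, 0, 0, 0.6],
  [0, 0, 0, 0, 0, 0, 0.6],
])

```text
time: 25.45
position: [0.4548, 0.2142, 0.2542]
tool_rot: [0.096, 0.995, -0.0, -0.001]
ft_force: [0.5, 0.8, -0.2]
grip_width: 0.0523
```

```bash
python3 st.py
python3 - <<'E'
from h import *
for n in("scene","top"):
    p,d=robot.camera(n);m=robot.camera_model(n);P=cloud(m,d);cv2.imwrite(f"pics/{n}9.png",p);hsv=cv2.cvtColor(p,cv2.COLOR_BGR2HSV)
    for c,lo,hi,x,y in(("blue",(105,150,80),(130,255,255),.575,.19),("red",(0,220,120),(4,255,255),.586,.28)):
        Q=P[(cv2.inRange(hsv,lo,hi)>0)&(np.hypot(P[...,0]-x,P[...,1]-y)<.06)]
        if len(Q)<20: print(n,c,len(Q));continue
        zt=np.percentile(Q[:,2],97);r=cv2.minAreaRect((Q[Q[:,2]>zt-.004][:,:2]*1000).astype(np.float32));print(n,c,zt.round(4),np.round(r[0],1),np.round(r[1],1),round(r[2],1))
p=cv2.imread("pics/scene9.png");cv2.imwrite("pics/s9c.png",cv2.resize(p[180:440,60:480],(800,495)))
# screw hex / shift check uses same rectification later
E
```

```text
yaw 168.97329526509353 [0.4548 0.2142 0.2542] [ 0.5  0.8 -0.2] [ 0.085 -0.159 -0.021] tau [ 5.4500e-01 -3.3895e+01 -1.5879e+01  2.0000e-02  2.0900e-01  1.0000e-03] t 25.45
scene blue 0.1364 [576.2 192.3] [16.6 64.4] 79.2
scene red 0.1366 [586.2 280.5] [17.2 64.5] 71.5
top blue 0.1382 [575.8 190.6] [14.8 62.3] 80.1
top red 0.1383 [586.5 278.2] [14.4 59.2] 68.7
```

View pics/s9c.png

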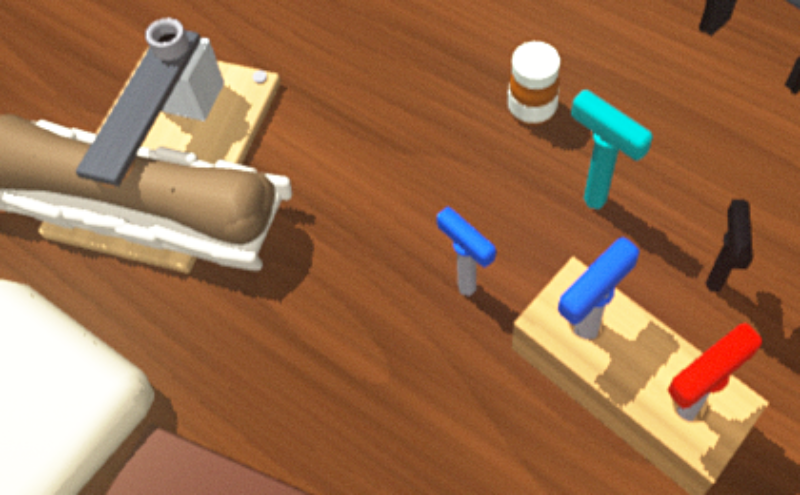

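The final view shows the blue key upright in its hole at about (600,280), red at (715,365) and the jar at (535,80), both undisturbed. The gripper is clear. Handing in.

```bash
python3 -c "
from rig import robot
print(robot.hand_in())"
```

```text
the job is handed in; nothing more can be done
None
```

I seated the blue key in the screw's socket, tightened the screw clockwise to its stop, put the key back in its own hole and handed the job in at about 25 s. No verdict was reported.

- **Seating:** the wrist camera gave the hex angle, so the key went in on the first try with under about 5 N. It came to rest with the bar top at about 0.2135 m; 0.214 m means fully home.
- **Tightening:** at about 62° of turn the torque rose from the 0.11 N m friction level to 0.40 N m, with the key still home. I took that as the stop.
- **Return:** the blue key's bar top reads 0.136 m after camera bias, the same as at the start, within about 2 mm of its original place. The red key moved less than 1 mm within measurement noise. The jar looks untouched in the picture; I did not measure it. The gripper is open and clear of everything.

**Checks that disagreed or were skipped:**
- The cameras differed by 2–4 mm on the socket centre, which I settled by feel on the chamfer.
- I did not read the hex angle again after tightening. That the screw is tight rests on the torque rise and the angle turned.

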